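# Sort the suturing instruments into their trays

### The arm

A 6-joint arm with a two-finger parallel gripper is mounted at the origin on the work surface. World frame = base frame: x ahead of the robot, y to its left, z up, the work surface at z = 0. Lengths are in m, angles in rad, forces in N, time in s.
With the tool pointing down it reaches from about 0.35 to 0.85 m from the base axis. Payload 8.1 kg.
Tool frame: the origin (TCP) lies on the centre line of the jaws, within the pads' length; the fingertips stand 22 mm ahead of it and the grasp point (between the pads) lies 3 mm ahead of it; z points along the fingers, y is the line along which they close (so a half turn about z gives the same grasp; the last joint's range is limited). The gripper opens to 93 mm and grips with 3 to 60 N. Pads are 15 mm wide; open, the fingers measure 128 mm over their backs; the gripper's body (75 mm by 188 mm) begins 65 mm behind the grasp point.
Start: joints at [1.168, 0.13, 1.488, -0, 1.523, -0.085], TCP at [0.187, 0.57, 0.241] pointing down, gripper open.
Joint ranges: [-2.96, 2.96], [-0.89, 2.26], [0.02, 2.5], [-1.34, 4.48], [0, 2.73], [-2.66, 2.66]. Speed limits (rad/s): [2.39, 2.39, 2.79, 3.14, 3.14, 3.14].

### API

Orientations are given as a rotation vector (axis times angle).
In Python, from plant import robot gives the robot as it stands.
- The arm moves only by the tool jog_arm, called after "Emit:" as name(argument=value, ...), one argument or row to a line, values as JSON. Schema: {"type":"object","properties":{"plan":{"type":"array","items":{"type":"array","items":{"type":"array","items":{"type":"number"},"minItems":5,"maxItems":5},"minItems":1,"maxItems":20},"minItems":1,"maxItems":1},"grip_n":{"type":"number"},"only":{"type":"string"},"quiet":{"type":"boolean"},"lines":{"type":"string"}},"required":["plan"],"additionalProperties":false}. plan is a list that holds a single list of rows (three levels of brackets), with 1 to 20 rows, each of 5 numbers: the finger opening in m, then dx, dy, dz in shares of the most that a row can go, 1 being 50 mm, then a turn about the tool's z in fractions of the full range, 1 being 4 rad; each row shifts and turns the commanded pose from where the row before left it, along the tool's axes as they then stand; what a row does not reach is not made up. A row lasts 1/10 s, in which the tool goes at most 0.05 m and 0.15 rad, less where a joint would pass 70% of its speed; a pose out of reach is approached as far as the arm can. The fingers move at their own pace and stop on an object; grip_n is the grip in N (left out, the last holds). Time passes only in rows, so rows that do not move let the fingers close. The tool returns the time, the measured TCP pose, the force, the opening and the grip force at its end. only (a regular expression) keeps the lines of the reply that match it, lines (a string "A,B") keeps lines A to B, and quiet returns only ok. Input that does not fit is refused with a message, and nothing moves.
- robot.read_state(): the state, without advancing time (a new reading comes with each control period).
- robot.read_camera(name): name is "scene" or "side" or "wrist"; returns a dict with "image" (420x560x3 uint8, red, green, blue), "fx", "fy", "cx", "cy" (pixels), "dist" ([k1, k2, p1, p2, k3] as OpenCV has them; the pictures are not rectified), "R" (3x3) and "t" (3): a world point X has camera coordinates R X + t. Camera axes: x right, y down, z forward; pixel columns grow to the right and rows downward; lengths in m; the calibration is good to about 2 mm. A picture is of the moment at which its call begins. There is no depth.
- robot.close_job(): hands the job in; it is judged then, once.
The state is a dict: "t": time; "q": joint angles; "dq": joint speeds; "joint_torque": joint torques, N m; "tool_pos": TCP position; "orientation": TCP orientation; "force": force on the tool from outside, world axes, zero at the start; "wrist_torque": the same for the moment, N m; "opening": finger opening in m; "gripper_force": force on a finger pad.
Only numpy, scipy, OpenCV 4.12 (cv2) and the standard library are available. Lean on these libraries where they do the work, as an engineer would, in place of code of your own. Each camera call takes 0.05 s, during which the arm holds its last target. There are 200 camera calls.

### The job

The suturing class is over: pick the four loose steel instruments out of the clutter and lay each one in the tray that already holds one of its kind, flat on the mat and lengthwise beside its fellow, not on top of it or on the tray's edge. Set each one down rather than dropping it in, and do not push the small steel cup or the little specimen pot standing among them.

Things in the scene. Friction and masses are not known exactly. Their poses are not given: they have to be found in the camera images.
- scissors: Loose pair of small steel dissecting scissors lying flat: two finger rings (each 24 mm across, 50 mm over both) and two blades half open in a V. 118 mm long, 6 mm thick, 35 g. Origin on the underside at the grip zone, 12 mm on the ring side of the screw; +x to the blade tips (tips at +60 mm, ring end at -58 mm), z up. At the origin and from -11 to +25 mm it is 13 mm wide.
- needle_holder: Loose steel needle holder lying flat: two finger rings (24 mm each, 47 mm over both), two shanks running close together, a box lock and one short closed jaw. 124 mm long, 6 mm thick (8 mm at the box lock), 40 g. Origin on the underside, mid-length; +x to the jaw tip (+62 mm), rings end at -62 mm, z up. From -19 to +23 mm it is 12 mm wide across the two shanks.
- thumb_forceps: Loose steel thumb forceps (tweezers) lying on edge: no rings, two slim arms joined at the rear, broad ribbed thumb plates in the middle, narrow tips. 120 mm long, 10 mm high, 28 g, stiff. Origin on the underside, mid-length; +x to the tips (+60 mm), z up. From -19 to +27 mm it is 12 mm wide.
- scalpel_handle: Loose steel scalpel handle without a blade: one round straight bar with a dark knurled band, thin flat blade fitting at the front. 124 mm long, 8.4 mm thick, 30 g; it does not roll. Origin on the underside, mid-length; +x to the blade fitting (+62 mm), z up. From -62 to +21 mm it is 8.4 mm wide.
- tray_scissors: Fixed shallow steel tray, 158 mm (its x) by 132 mm (its y), 20 mm high with 3 mm walls, lined with a black mat whose top is 5 mm above the bench. A pair of scissors of the same make already lies in it, fixed, along x at y = +35 mm; the rest of the tray is free, the middle of the free strip being y = -22 mm. Origin under the tray's middle at bench height; y to the robot's left at yaw 0.
- tray_needle_holder: Fixed shallow steel tray, 158 mm (its x) by 132 mm (its y), 20 mm high with 3 mm walls, lined with a black mat whose top is 5 mm above the bench. A needle holder of the same make already lies in it, fixed, along x at y = +35 mm; the rest of the tray is free, the middle of the free strip being y = -22 mm. Origin under the tray's middle at bench height; y to the robot's left at yaw 0.
- tray_thumb_forceps: Fixed shallow steel tray, 158 mm (its x) by 132 mm (its y), 20 mm high with 3 mm walls, lined with a black mat whose top is 5 mm above the bench. A thumb forceps of the same make already lies in it, fixed, along x at y = +35 mm; the rest of the tray is free, the middle of the free strip being y = -22 mm. Origin under the tray's middle at bench height; y to the robot's left at yaw 0.
- tray_scalpel_handle: Fixed shallow steel tray, 158 mm (its x) by 132 mm (its y), 20 mm high with 3 mm walls, lined with a black mat whose top is 5 mm above the bench. A scalpel handle of the same make already lies in it, fixed, along x at y = +35 mm; the rest of the tray is free, the middle of the free strip being y = -22 mm. Origin under the tray's middle at bench height; y to the robot's left at yaw 0.
- gallipot: Small open round steel cup (gallipot), 42 mm across and 26 mm high, among the instruments; origin under its middle. Loose; not to be moved.
- specimen_pot: Small upright glass specimen pot with a white cap, 30 mm across and 46 mm high, among the instruments; origin under its middle. Loose; not to be moved.

How it is judged:
By the outcome, as a careful person would: the job done as asked, in the order asked, and still so for the second after the job is handed in, with the robot touching nothing.
It also fails if it takes over 107 s, if anything falls off the work surface, if the arm or the gripper's body presses on something with over 40 N, if the wrist force passes 120 N, or if a joint passes its speed limit or range.

## Working session

There is one attempt and no reset: what is moved stays moved. The work goes in short steps, Python scripts to look and compute and a tool call to move; the robot and the scene stay as the last step left them, time stands still between calls to the robot, and variables do not carry over. Pictures are saved under pics/ and viewed, at most 14 in all, crops included, and the job is handed in when it is done.

```bash
ls; mkdir -p pics
```

Run:
```python
from plant import robot
import cv2
for n in ("scene","side","wrist"):
    c=robot.read_camera(n); cv2.imwrite(f"pics/{n}0.png",c["image"][:,:,::-1])
    print(n,c["fx"],c["dist"],c["R"].round(3).tolist() if hasattr(c["R"],'round') else c["R"],c["t"])
print(robot.read_state())
```

```text
pics
plant.py
scene 531.2177009926355 [-0.11475506  0.          0.          0.          0.        ] [[-0.531, 0.848, -0.006], [0.676, 0.419, -0.606], [-0.511, -0.326, -0.795]] [ 0.25665285 -0.31902669  1.33989016]
side 425.5921440393241 [-0.01936544  0.          0.          0.          0.        ] [[0.996, -0.093, 0.009], [-0.038, -0.497, -0.867], [0.085, 0.862, -0.499]] [-0.49225754  0.05631636  0.85197762]
wrist 361.2347811949109 [-0.01942166  0.          0.          0.          0.        ] [[0.312, 0.95, -0.003], [0.906, -0.296, 0.302], [0.286, -0.097, -0.953]] [-0.59777684 -0.03619945  0.39264468]
{'t': 0.15, 'q': array([ 1.16763685e+00,  1.30996589e-01,  1.48901447e+00,  1.10010803e-05,
        1.52301714e+00, -8.53842602e-02]), 'dq': array([-0.00162595, -0.00166746, -0.00424802,  0.00017857, -0.0022058 ,
       -0.00076591]), 'joint_torque': array([ 8.67880262e-04, -5.60470533e+01, -4.92338026e+01,  7.68897682e-02,
        3.03649460e-02, -3.45002456e-05]), 'tool_pos': array([0.18727791, 0.56959451, 0.23983114]), 'orientation': array([-4.97006648e-01, -3.10166660e+00,  2.18359062e-03]), 'force': array([-0.16599081, -0.0119344 ,  0.43673245]), 'wrist_torque': array([-0.05497382,  0.04664454, -0.02176108]), 'gripper_force': 0.0, 'opening': 0.0933190089102388}
```

View pics/scene0.png

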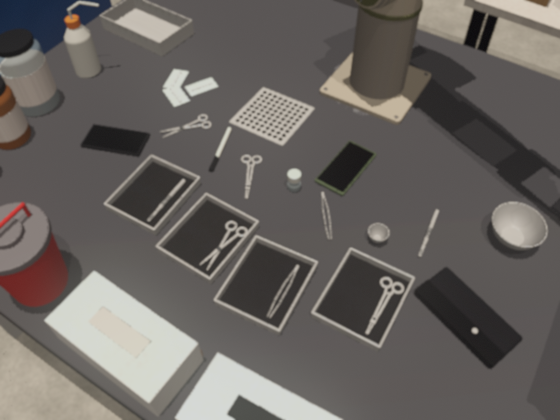

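View pics/side0.png

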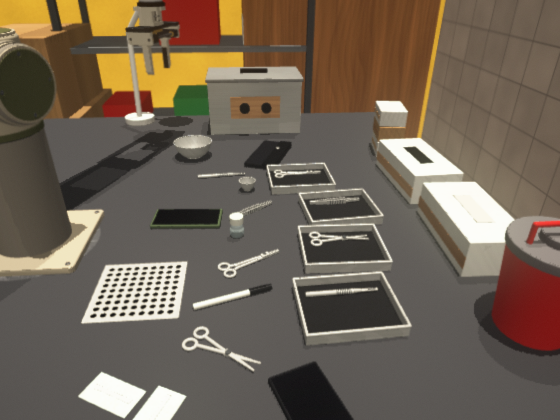

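The scene picture shows four trays at about (153,192), (208,235), (267,282) and (364,295). The loose tools are at (187,127), (250,175), (326,215) and (430,232), the pot is at (294,178), the cup at (377,233), and a marker pen at (220,148) is not one of them. I'll enlarge to tell the ringed tools apart and get rough positions.

Create h.py:
```python
from plant import robot
import numpy as np, cv2
def cam(n):
    c=robot.read_camera(n); c["K"]=np.array([[c["fx"],0,c["cx"]],[0,c["fy"],c["cy"]],[0,0,1.]])
    c["R"]=np.array(c["R"]);c["t"]=np.array(c["t"]);c["dist"]=np.array(c["dist"]);return c
def ray(c,px,z):
    u=cv2.undistortPoints(np.array(px,float).reshape(-1,1,2),c["K"],c["dist"]).reshape(-1,2)
    d=np.c_[u,np.ones(len(u))]@c["R"]; o=-c["R"].T@c["t"]
    return o+d*((z-o[2])/d[:,2])[:,None]
def proj(c,X):
    return cv2.projectPoints(np.array(X,float).reshape(-1,1,3),cv2.Rodrigues(c["R"])[0],c["t"],c["K"],c["dist"])[0].reshape(-1,2)
def ortho(c,x0,x1,y0,y1,z,s):
    "top view onto plane z, s px/m; image up=+x, left=+y"
    w,h=int((y1-y0)*s),int((x1-x0)*s)
    v,u=np.mgrid[0:h,0:w]; P=np.stack([x1-v/s,y1-u/s,np.full(v.shape,z)],-1).reshape(-1,3)
    m=proj(c,P).reshape(h,w,2).astype(np.float32)
    return cv2.remap(c["image"],m[...,0],m[...,1],cv2.INTER_CUBIC)
```

Run:
```python
from h import *
S=cam("scene");D=cam("side")
px=[(187,127),(250,175),(326,215),(430,232),(153,192),(208,235),(267,282),(364,295),(294,185),(377,238),(380,85)]
print(ray(S,px,0.005).round(3).tolist())
print(ray(D,[(220,350),(248,262),(255,207),(221,175),(348,305),(343,245),(340,206),(300,178)],0.005).round(3).tolist())
print(proj(S,[[.187,.57,.24]]),proj(D,[[.187,.57,.24]]))
a=cv2.resize(S["image"][90:350,100:450],None,fx=2.25,fy=2.25,interpolation=cv2.INTER_CUBIC)
cv2.imwrite("pics/s1.png",a[:,:,::-1])
```

```text
[[0.382, -0.312, 0.005], [0.428, -0.102, 0.005], [0.437, 0.09, 0.005], [0.364, 0.289, 0.005], [0.577, -0.251, 0.005], [0.604, -0.085, 0.005], [0.632, 0.072, 0.005], [0.561, 0.239, 0.005], [0.403, -0.006, 0.005], [0.433, 0.204, 0.005], [0.004, 0.009, 0.005]]
[[0.379, -0.316, 0.005], [0.425, -0.107, 0.005], [0.448, 0.104, 0.005], [0.366, 0.286, 0.005], [0.585, -0.238, 0.005], [0.615, -0.066, 0.005], [0.644, 0.093, 0.005], [0.572, 0.252, 0.005]]
[[642.6168166  152.56865264]] [[157.41831987  63.06149597]]
```

View pics/s1.png

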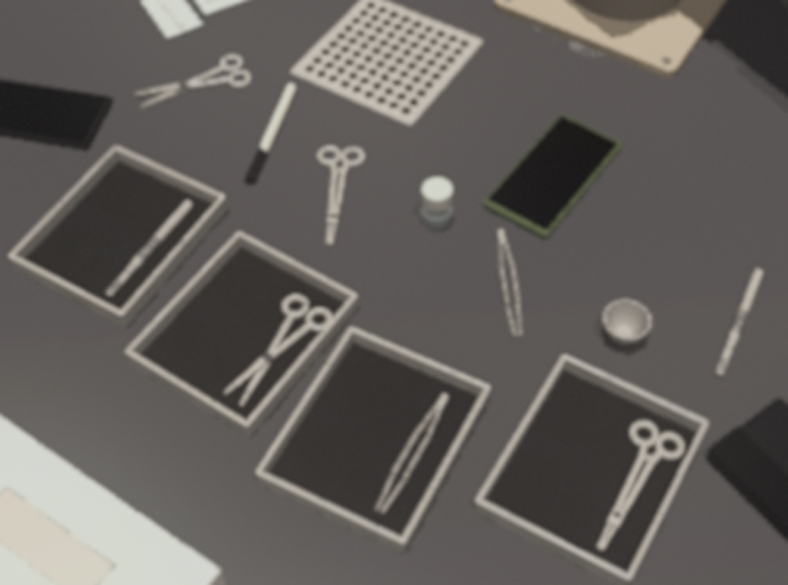

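View pics/wrist0.png

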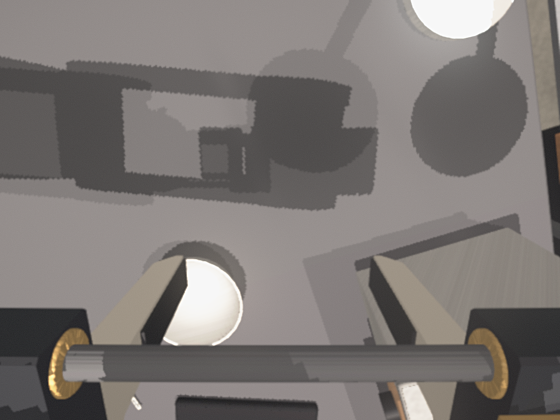

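The ringed tools are now clear. The loose scissors (V blades) are on the left, the needle holder is at crop (335,190), and the forceps and scalpel are to its right. From left to right, the trays are for the scalpel, scissors, forceps and needle holder. Next I'll measure with masks in both views.

Create m.py:
```python
from h import *
def blobs(c,z,thr=95):
    g=cv2.cvtColor(c["image"],cv2.COLOR_RGB2GRAY)
    bg=cv2.medianBlur(g,51) if 0 else g
    m=(g>thr).astype(np.uint8)
    cs,_=cv2.findContours(m,cv2.RETR_EXTERNAL,cv2.CHAIN_APPROX_NONE)
    out=[]
    for k in cs:
        if cv2.contourArea(k)<30: continue
        P=ray(c,k.reshape(-1,2),z)[:,:2]
        if not(.25<P[:,0].mean()<.75 and abs(P[:,1].mean())<.45): continue
        out.append((k,P))
    return out
def show(c,z,thr,lo,hi):
    for k,P in blobs(c,z,thr):
        (cx,cy),(w,h),a=cv2.minAreaRect((P*1000).astype(np.float32))
        if w<h: w,h,a=h,w,a-90
        if lo<w<hi:
            print(f"px {k.reshape(-1,2).mean(0).round()} c {cx:.1f} {cy:.1f} size {w:.0f}x{h:.0f} ang {(a+90)%180-90:.1f}")
```

Run:
```python
from m import *
for n in("scene","side"):
    c=cam(n)
    for y,x in ((232,430),(175,250)) if n=="scene" else ((250,340),): print(c["image"][y-2:y+3,x].tolist())
    for t in (110,135,160):
        print(n,t,"tools z=.005");show(c,.005,t,95,135)
        print("trays z=.02");show(c,.02,t,140,185)
```

```text
[[128, 124, 117], [120, 116, 109], [115, 111, 105], [110, 106, 101], [104, 100, 96]]
[[160, 154, 145], [163, 156, 148], [167, 161, 152], [173, 167, 158], [176, 170, 161]]
scene 110 tools z=.005
px [428. 232.] c 364.5 286.4 size 129x11 ang 6.0
px [326. 215.] c 434.0 88.7 size 121x16 ang 37.1
px [249. 173.] c 424.0 -97.0 size 127x49 ang 38.9
px [223. 141.] c 373.9 -212.1 size 100x14 ang 17.5
trays z=.02
px [364. 297.] c 567.7 239.9 size 165x138 ang 1.7
px [267. 282.] c 635.7 73.8 size 165x138 ang 4.8
px [207. 235.] c 608.3 -81.5 size 165x139 ang -1.5
px [152. 191.] c 580.9 -246.4 size 166x139 ang 1.9
px [272. 115.] c 254.5 -155.7 size 154x153 ang -0.0
px [187.  86.] c 267.4 -403.3 size 141x132 ang 63.6
scene 135 tools z=.005
px [249. 173.] c 426.1 -100.0 size 124x45 ang 34.4
px [223. 141.] c 375.1 -211.7 size 96x12 ang 17.5
trays z=.02
px [364. 297.] c 567.6 239.9 size 162x135 ang 1.6
px [267. 282.] c 635.7 73.9 size 162x135 ang 4.8
px [208. 235.] c 608.4 -81.6 size 162x136 ang -1.4
px [152. 191.] c 581.1 -246.4 size 162x136 ang 2.0
px [272. 115.] c 254.6 -155.5 size 150x149 ang -0.1
p
[... 659 characters left out ...]
005
px [221. 299.] c 379.1 -204.9 size 98x15 ang 17.4
px [247. 261.] c 432.6 -109.4 size 125x49 ang 18.7
px [218. 174.] c 359.0 292.2 size 108x19 ang 5.7
trays z=.02
px [348. 304.] c 581.3 -243.0 size 162x138 ang 1.9
px [342. 244.] c 609.5 -76.7 size 162x141 ang -1.4
px [339. 205.] c 636.7 79.0 size 163x143 ang 4.6
px [300. 175.] c 569.0 245.5 size 163x145 ang 1.7
side 160 tools z=.005
px [221. 299.] c 379.0 -204.8 size 96x14 ang 17.6
px [246. 262.] c 423.4 -94.8 size 125x46 ang 39.4
px [217. 174.] c 356.4 292.1 size 103x15 ang 5.7
trays z=.02
px [348. 304.] c 581.3 -243.0 size 161x137 ang 2.0
px [342. 244.] c 609.1 -76.8 size 161x139 ang -1.4
px [339. 205.] c 636.7 79.3 size 161x139 ang 4.6
```

Add to h.py:
```python
from scipy.spatial.transform import Rotation as Ro
def go(target,yang=None):
    "tool-frame shift to put TCP at target; turn to bring tool y to world angle yang (deg, mod 180)"
    s=robot.read_state(); Rt=Ro.from_rotvec(s["orientation"]); M=Rt.as_matrix()
    a=np.degrees(np.arctan2(M[1,1],M[0,1])); 
    d=Rt.inv().apply(np.array(target)-s["tool_pos"])
    out=f"t {s['t']:.1f} pos {np.round(s['tool_pos'],4)} yang {a:.1f} tilt {np.round(M[:,2],3)} q6 {s['q'][5]:.2f} d_tool {d.round(4)}"
    if yang is not None:
        e=(yang-a+90)%180-90; out+=f" turn {-np.radians(e):.3f} (after turn first: {(Ro.from_euler('z',np.radians(e))*Rt).inv().apply(np.array(target)-s['tool_pos']).round(4)})"
    print(out)
```

Run:
```python
from h import *
c=cam("wrist"); s=robot.read_state(); M=Ro.from_rotvec(s["orientation"]).as_matrix()
o=-c["R"].T@c["t"]; print("cam in tool",(M.T@(o-s["tool_pos"])).round(4),"axis in tool",(M.T@c["R"][2]).round(3))
print(ray(c,[(280,210),(280,100),(280,20),(0,210)],0).round(3))
go([.364,.287,.24],95.8)
```

```text
cam in tool [ 0.0846 -0.001  -0.1437] axis in tool [-0.302 -0.001  0.953]
[[0.221 0.56  0.   ]
 [0.11  0.596 0.   ]
 [0.04  0.619 0.   ]
 [0.123 0.259 0.   ]]
t 0.4 pos [0.1875 0.5699 0.2405] yang 71.8 tilt [-0. -0. -1.] q6 -0.09 d_tool [-0.2561 -0.2136  0.0005] turn -0.419 (after turn first: [-0.1471 -0.2993  0.0006])
```

Units first: shifts go in shares of 50 mm and turns go in shares of 4 rad. So -0.0374 m is -0.748, -0.0184 m is -0.368, -0.14 rad / 4 = -0.035.

Emit:
jog_arm(
  plan=[
    [[0.04,0,0,0,-0.035],[0.04,0,0,0,-0.035],[0.04,0,0,0,-0.0348],[0.04,-0.368,-0.748,0,0],[0.04,-0.368,-0.748,0,0],[0.04,-0.368,-0.748,0,0],[0.04,-0.368,-0.748,0,0],[0.04,-0.368,-0.748,0,0],[0.04,-0.368,-0.748,0,0],[0.04,-0.368,-0.748,0,0],[0.04,-0.368,-0.748,0,0],[0.04,0,0,0,0],[0.04,0,0,0,0]],
  ],
  grip_n=25,
)

```text
t: 1.7
tool_pos: [0.3645, 0.2867, 0.2408]
orientation: [-0.155, 3.138, 0.001]
force: [0.3, 0.8, 0.4]
opening: 0.0399
gripper_force: 0.0
```

Run:
```python
from h import *
go([.364,.287,.24],95.8)
c=cam("wrist");cv2.imwrite("pics/w1.png",c["image"][:,:,::-1]); print(proj(c,[[.364,.287,.005]]))
```

```text
t 1.7 pos [0.3645 0.2867 0.2408] yang 95.6 tilt [ 0.     0.001 -1.   ] q6 -1.11 d_tool [0.0005 0.0003 0.0008] turn -0.003 (after turn first: [0.0005 0.0003 0.0008])
[[279.32750221 179.89795952]]
```

View pics/w1.png

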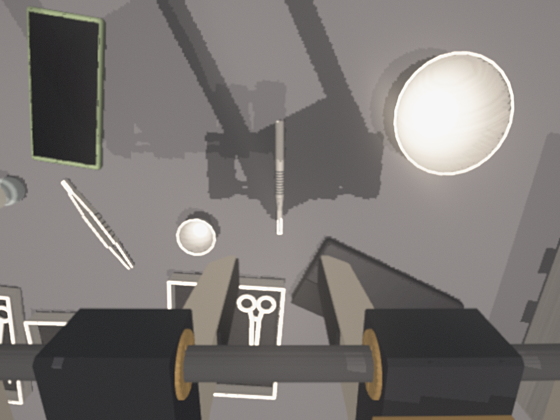

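The scalpel handle runs from (279,122) to (280,235), with its flat blade fitting at the bottom, away from the robot. The forceps lie between (65,183) and (132,268), and the cup is at (196,236).

Run:
```python
from h import *
c=cam("wrist")
P=ray(c,[(279,121.5),(280,235)],.005); print(P.round(4),np.linalg.norm(P[1]-P[0]), P.mean(0), np.degrees(np.arctan2(*(P[1]-P[0])[1::-1])))
g=cv2.cvtColor(c["image"],cv2.COLOR_RGB2GRAY)
for y in (135,150,205): print(y,g[y,268:292])
Q=ray(c,[(196,236),(177,236),(215,236)],.026);print("cup",Q.round(3))
Q=ray(c,[(65,183),(132,268)],.008);print("forceps",Q.round(3),np.linalg.norm(Q[1]-Q[0]))
```

```text
[[0.3028 0.2812 0.005 ]
 [0.4263 0.295  0.005 ]] 0.12426655491316031 [0.36455797 0.28808001 0.005     ] 6.361199159361497
135 [ 79  79  79  78  77  79  95 125 147 156 158 161 159 150 128  96  83  89
  92  92  92  92  93  93]
150 [ 78  80  79  78  78  78  94 127 148 156 158 159 159 151 126  93  79  84
  92  93  93  92  92  92]
205 [102 101 101 102 102 100  99 108 141 171 189 199 189 152 108  97  99  97
  98  99  99  98  98  99]
cup [[0.428 0.205 0.026]
 [0.43  0.185 0.026]
 [0.426 0.225 0.026]]
forceps [[0.389 0.059 0.008]
 [0.483 0.129 0.008]] 0.11716863395951675
```

In the tool's units: 0.045 m is 0.9, 0.04 m is 0.8, -0.01 rad / 4 = -0.0025.

Emit:
jog_arm(
  plan=[
    [[0.04,0,0.026,0.8,-0.0025],[0.04,0,0,0.9,0],[0.04,0,0,0.9,0],[0.04,0,0,0.8,0],[0.04,0,0,0.5,0],[0.04,0,0,0.3,0],[0.04,0,0,0.13,0],[0.04,0,0,0,0],[0.04,0,0,0,0]],
  ],
)

```text
t: 2.7
tool_pos: [0.364, 0.2896, 0.0247]
orientation: [-0.177, 3.136, 0.001]
force: [0.0, -0.8, -0.0]
opening: 0.0404
gripper_force: 0.0
```

Run:
```python
from h import *
go([.3646,.288,.024],96.1)
```

```text
t 2.7 pos [0.364  0.2896 0.0247] yang 96.5 tilt [ 0.001  0.001 -1.   ] q6 -1.12 d_tool [-0.0004 -0.0016  0.0007] turn 0.006 (after turn first: [-0.0004 -0.0016  0.0007])
```

In the tool's units: -0.04 m is -0.8, -0.02 m is -0.4.

Emit:
jog_arm(
  plan=[
    [[0.04,-0.008,-0.032,0.014,0],[0.0,0,0,0,0],[0.0,0,0,0,0],[0,0,0,0,0],[0,0,0,0,0],[0,0,0,0,0],[0,0,0,-0.4,0],[0,0,0,-0.8,0],[0,0,0,-0.8,0],[0,0,0,-0.8,0],[0,0,0,-0.6,0],[0,0,0,0,0]],
  ],
  grip_n=30,
)

```text
t: 3.9
tool_pos: [0.3671, 0.2885, 0.1989]
orientation: [-0.174, 3.129, 0.007]
force: [0.3, 0.1, -0.1]
opening: 0.0078
gripper_force: 30.0
```

Run:
```python
from h import *
go([.5817,-.2667,.2],91.9)
```

```text
t 3.9 pos [0.3671 0.2885 0.1989] yang 96.4 tilt [ 0.007  0.005 -1.   ] q6 -1.13 d_tool [-0.1517 -0.5755 -0.0021] turn 0.078 (after turn first: [-0.1961 -0.562  -0.0017])
```

In the tool's units: -0.0375 m is -0.75, -0.037 m is -0.74, 0.078 rad / 4 = 0.0195.

Emit:
jog_arm(
  plan=[
    [[0,0,0,0,0.0195],[0,-0.26,-0.74,0,0],[0,-0.26,-0.75,0,0],[0,-0.26,-0.75,0,0],[0,-0.26,-0.75,0,0],[0,-0.26,-0.75,0,0],[0,-0.26,-0.75,0,0],[0,-0.26,-0.75,0,0],[0,-0.26,-0.75,0,0],[0,-0.26,-0.75,0,0],[0,-0.26,-0.75,0,0],[0,-0.26,-0.75,0,0],[0,-0.26,-0.75,0,0],[0,-0.26,-0.75,0,0],[0,-0.26,-0.75,0,0],[0,-0.26,-0.75,0,0],[0,0,0,0,0],[0,0,0,0,0]],
  ],
)

```text
t: 5.7
tool_pos: [0.5774, -0.2688, 0.1914]
orientation: [0.05, -3.139, -0.003]
force: [0.4, 0.2, 0.2]
opening: 0.0079
gripper_force: 30.0
```

Run:
```python
from h import *
go([.5817,-.2667,.2],91.9)
c=cam("wrist");cv2.imwrite("pics/w2.png",c["image"][:,:,::-1]); print(proj(c,[[.5817,-.2667,.005],[.581,-.2447,.02]]))
```

```text
t 5.7 pos [ 0.5774 -0.2688  0.1914] yang 91.8 tilt [-0.002  0.002 -1.   ] q6 -2.12 d_tool [-0.0043  0.0019 -0.0086] turn -0.002 (after turn first: [-0.0043  0.0019 -0.0086])
[[280.9711717  196.73681397]
 [305.38329032 201.04803046]]
```

View pics/w2.png

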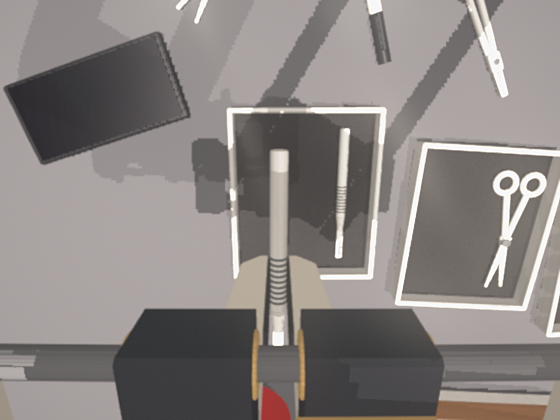

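The scalpel is held level, with its rear end at (279,152). The scalpel tray's rim corners are at about (230,109), (384,109), (372,277) and (235,277), and the fellow lies from (345,130) to (338,257).

Run:
```python
from h import *
c=cam("wrist");z=robot.read_state()["tool_pos"][2]
print(ray(c,[(230,109),(384,109),(372,277),(235,277)],.02).round(4)); print(ray(c,[(230,109),(384,109),(372,277),(235,277)],.02).mean(0))
print("rear",ray(c,[(279,152),(278.5,343)],z-.018))
print("fellow",ray(c,[(345,130),(338,257)],.01))
```

```text
[[ 0.5029 -0.3118  0.02  ]
 [ 0.4984 -0.1819  0.02  ]
 [ 0.6559 -0.1746  0.02  ]
 [ 0.6602 -0.3079  0.02  ]]
[ 0.57934755 -0.24405049  0.02      ]
rear [[ 0.51580501 -0.27055916  0.17445186]
 [ 0.61667766 -0.2673556   0.17445186]]
fellow [[ 0.5177104  -0.2115245   0.01      ]
 [ 0.64020525 -0.20753718  0.01      ]]
```

In the tool's units: 0.04 m is 0.8, -0.004 m is -0.08.

Emit:
jog_arm(
  plan=[
    [[0,-0.08,0.04,0.6,0],[0,0,0,0.8,0],[0,0,0,0.8,0],[0,0,0,0.5,0],[0,0,0,0.2,0],[0,0,0,0.1,0],[0,0,0,0,0],[0,0,0,0,0]],
  ],
)

```text
t: 6.6
tool_pos: [0.5834, -0.2667, 0.0456]
orientation: [-0.053, 3.138, -0.003]
force: [-0.3, 0.3, 0.1]
opening: 0.0079
gripper_force: 30.0
```

Run:
```python
from h import *
go([.581,-.267,.0292],91.9)
```

```text
t 6.6 pos [ 0.5834 -0.2667  0.0456] yang 91.9 tilt [ 0.003 -0.002 -1.   ] q6 -2.11 d_tool [ 0.0024 -0.0002  0.0164] turn 0.000 (after turn first: [ 0.0024 -0.0002  0.0164])
```

In the tool's units: 0.007 m is 0.14, 0.005 m is 0.1.

Emit:
jog_arm(
  plan=[
    [[0,0.04,0,0.14,0],[0,0,0,0.1,0],[0,0,0,0.06,0],[0,0,0,0.02,0],[0,0,0,0,0],[0,0,0,0,0]],
  ],
)

```text
t: 7.2
tool_pos: [0.5799, -0.2663, 0.0285]
orientation: [0.052, -3.141, -0.0]
force: [-5.8, 2.2, 10.5]
opening: 0.0078
gripper_force: 30.0
```

In the tool's units: -0.045 m is -0.9, -0.03 m is -0.6.

Emit:
jog_arm(
  plan=[
    [[0.03,0,0,0,0],[0.03,0,0,0,0],[0.03,0,0,0,0],[0.03,0,0,-0.4,0],[0.04,0,0,-0.8,0],[0.04,0,0,-0.9,0],[0.04,0,0,-0.9,0],[0.04,0,0,-0.6,0],[0.04,0,0,0,0]],
  ],
)

```text
t: 8.1
tool_pos: [0.5828, -0.2677, 0.2142]
orientation: [-0.052, 3.132, -0.008]
force: [-0.3, 0.1, -0.6]
opening: 0.0399
gripper_force: 0.0
```

Run:
```python
from h import *
c=cam("scene"); P=ray(c,[(204,121),(162,133)],.003); print(P); th=np.degrees(np.arctan2(*(P[1]-P[0])[1::-1])); print(th)
go([.385,-.31,.24],th+90)
```

```text
[[ 0.34292254 -0.29096457  0.003     ]
 [ 0.42678718 -0.35119055  0.003     ]]
-35.68337927049678
t 8.2 pos [ 0.5817 -0.2671  0.2108] yang 91.9 tilt [ 0.005 -0.003 -1.   ] q6 -2.11 d_tool [ 0.1978 -0.0364 -0.0301] turn 0.656 (after turn first: [ 0.1346 -0.1496 -0.0294])
```

In the tool's units: -0.03 m is -0.6, 0.0269 m is 0.538, 0.131 rad / 4 = 0.0328.

Emit:
jog_arm(
  plan=[
    [[0.04,0,0,-0.12,0.0328],[0.04,0,0,-0.12,0.0328],[0.04,0,0,-0.12,0.0328],[0.04,0,0,-0.12,0.0328],[0.04,0,0,-0.1,0.033],[0.04,0.538,-0.6,0,0],[0.04,0.538,-0.6,0,0],[0.04,0.538,-0.6,0,0],[0.04,0.538,-0.6,0,0],[0.04,0.538,-0.6,0,0],[0.04,0,0,0,0],[0.04,0,0,0,0]],
  ],
)

```text
t: 9.35
tool_pos: [0.3824, -0.3095, 0.235]
orientation: [-0.965, -2.988, -0.002]
force: [-0.3, 0.5, -0.1]
opening: 0.04
gripper_force: 0.0
```

Run:
```python
from h import *
go([.385,-.31,.24],54.3)
c=cam("wrist");cv2.imwrite("pics/w3.png",c["image"][:,:,::-1]); print(proj(c,[[.385,-.31,.003]]))
```

```text
t 9.3 pos [ 0.3824 -0.3095  0.235 ] yang 54.2 tilt [-0.001  0.001 -1.   ] q6 -1.73 d_tool [-0.0024  0.001  -0.005 ] turn -0.002 (after turn first: [-0.0024  0.001  -0.005 ])
[[279.99457418 182.82808088]]
```

View pics/w3.png

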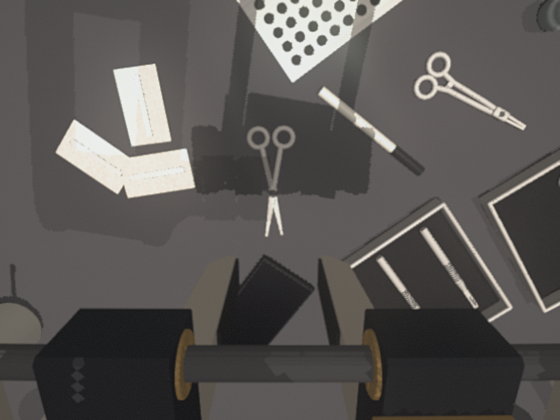

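The loose scissors have rings at (260,138) and (284,137), tips at (267,236) and (281,236), and the screw near (273,192). The needle holder has rings at (438,64) and (427,88) and its jaw tip at (524,127). The scalpel lies parallel to its fellow in its tray.

Run:
```python
from h import *
c=cam("wrist")
def an(e,t,lo,hi):
    P=ray(c,[e,t],.004)[:,:2]; d=P[1]-P[0]; L=np.linalg.norm(d); th=np.degrees(np.arctan2(d[1],d[0])); o=P[0]+d*(-lo/(hi-lo)); print("len",L,"th",th,"origin",o.round(4)); return th,o
th,o=an((271.5,126),(274,237),-58,60)
g=cv2.cvtColor(c["image"],cv2.COLOR_RGB2GRAY)
for y in (160,170,180,190,200): print(y,g[y,260:288])
r=np.radians(th); X=[[*(o+np.array([np.cos(r),np.sin(r)])*k/1000),.005] for k in (-11,0,12,25)]; print(proj(c,X).round(1).tolist())
go([*o,.024],th+90)
an((432.5,76),(524,127),-50,62)
```

```text
len 0.12077547767012764 th -34.66231928222486 origin [ 0.3816 -0.3163]
160 [ 56  66  86 100 106 104  95  76  57  55  59  62  61  60  64  94 121 136
 136 124  95  67  62  61  61  61  61  60]
170 [ 58  58  56  61  81  99 104 106 101  85  65  58  62  86 114 130 135 128
 102  70  59  62  60  62  61  62  62  61]
180 [ 60  57  59  58  58  59  68  90 103 106 104 102 109 125 134 128 105  75
  63  63  63  63  62  63  63  63  62  62]
190 [59 67 77 75 73 75 67 64 75 77 67 63 66 68 77 87 81 66 64 64 63 63 63 63
 64 64 64 62]
200 [ 84  84  83  85  84  81  79 108 175 213 218 219 223 214 199 212 195 133
  90  90  91  93  92  93  93  92  92  94]
[[272.5, 173.1], [272.8, 183.4], [273.0, 194.3], [273.3, 205.9]]
t 9.4 pos [ 0.3837 -0.3093  0.2356] yang 54.3 tilt [-0.001  0.001 -1.   ] q6 -1.73 d_tool [-0.0026 -0.0071  0.2116] turn -0.018 (after turn first: [-0.0024 -0.0071  0.2116])
len 0.11157986882710133 th 28.615484287195745 origin [ 0.4294 -0.1023]
```

In the tool's units: 0.045 m is 0.9, 0.04 m is 0.8, -0.018 rad / 4 = -0.0045.

Emit:
jog_arm(
  plan=[
    [[0.04,-0.05,-0.14,0.8,-0.0045],[0.04,0,0,0.9,0],[0.04,0,0,0.9,0],[0.04,0,0,0.8,0],[0.04,0,0,0.44,0],[0.04,0,0,0.2,0],[0.04,0,0,0.12,0],[0.04,0,0,0,0],[0.04,0,0,0,0]],
  ],
)

```text
t: 10.35
tool_pos: [0.3824, -0.3176, 0.0298]
orientation: [0.934, 2.997, -0.002]
force: [0.3, -0.5, 0.6]
opening: 0.0402
gripper_force: 0.0
```

Run:
```python
from h import *
go([.3816,-.3163,.0235],55.3)
```

```text
t 10.3 pos [ 0.3824 -0.3176  0.0298] yang 55.4 tilt [ 0.002 -0.002 -1.   ] q6 -1.76 d_tool [0.0014 0.0006 0.0063] turn 0.001 (after turn first: [0.0014 0.0006 0.0063])
```

In the tool's units: -0.04 m is -0.8, -0.03 m is -0.6.

Emit:
jog_arm(
  plan=[
    [[0.04,0.02,0.012,0.08,0],[0.04,0,0,0.04,0],[0.0,0,0,0,0],[0,0,0,0,0],[0,0,0,0,0],[0,0,0,0,0],[0,0,0,0,0],[0,0,0,-0.4,0],[0,0,0,-0.8,0],[0,0,0,-0.8,0],[0,0,0,-0.8,0],[0,0,0,-0.6,0],[0,0,0,0,0]],
  ],
  grip_n=30,
)

```text
t: 11.65
tool_pos: [0.3829, -0.3178, 0.1981]
orientation: [0.933, 2.991, -0.007]
force: [0.7, -0.4, -1.5]
opening: 0.0124
gripper_force: 30.0
```

Run:
```python
from h import *
go([.6085,-.101,.195],88.6)
```

```text
t 11.7 pos [ 0.3829 -0.3178  0.1981] yang 55.4 tilt [ 0.006 -0.006 -1.   ] q6 -1.76 d_tool [-0.0623  0.3066  0.0031] turn -0.580 (after turn first: [-0.2202  0.2223  0.0047])
```

In the tool's units: 0.0278 m is 0.556, -0.0275 m is -0.55, -0.116 rad / 4 = -0.029.

Emit:
jog_arm(
  plan=[
    [[0,0,0,0,-0.029],[0,0,0,0,-0.029],[0,0,0,0,-0.029],[0,0,0,0,-0.029],[0,0,0,0,-0.029],[0,-0.55,0.556,0,0],[0,-0.55,0.556,0,0],[0,-0.55,0.556,0,0],[0,-0.55,0.556,0,0],[0,-0.55,0.556,0,0],[0,-0.55,0.556,0,0],[0,-0.55,0.556,0,0],[0,-0.55,0.556,0,0],[0,0,0,0,0],[0,0,0,0,0],[0,0,0,0,0]],
  ],
)

```text
t: 13.25
tool_pos: [0.6054, -0.0993, 0.1915]
orientation: [-0.039, -3.14, -0.0]
force: [-0.2, -0.1, -1.0]
opening: 0.0125
gripper_force: 30.0
```

Run:
```python
from h import *
go([.6085,-.101,.195],88.6)
c=cam("wrist");cv2.imwrite("pics/w4.png",c["image"][:,:,::-1])
```

```text
t 13.2 pos [ 0.6054 -0.0993  0.1915] yang 88.6 tilt [-0.002  0.    -1.   ] q6 -1.79 d_tool [-0.0031 -0.0017 -0.0035] turn -0.001 (after turn first: [-0.0031 -0.0017 -0.0035])
```

View pics/w4.png

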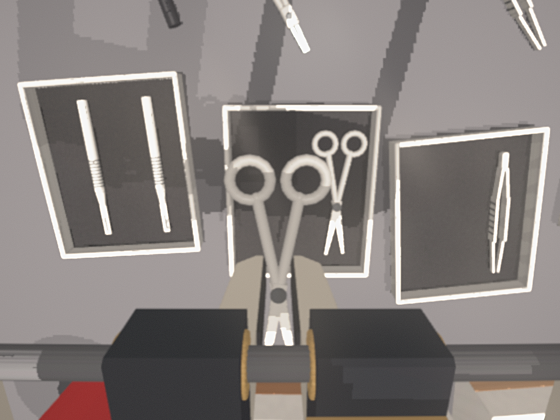

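The scissors hang straight, with rings at (250,180) and (305,180). Their tray's corners are (223,108), (380,108), (368,276) and (231,275). The forceps tray's corners are (393,145), (547,130), (528,292) and (398,302). The scalpel is resting well beside its fellow.

Run:
```python
from h import *
c=cam("wrist");z=robot.read_state()["tool_pos"][2]
for k in ([(223,108),(380,108),(368,276),(231,275)],[(393,145),(547,130),(528,292),(398,302)]):
    P=ray(c,k,.02); print(P.mean(0).round(4),np.linalg.norm(P[1]-P[0]),np.linalg.norm(P[2]-P[1]))
print("rings",ray(c,[(250,180),(305,180)],z-.018).round(4))
go([.608,-.1,.0292],88.6)
```

```text
[ 0.6075 -0.0805  0.02  ] 0.1322667920079219 0.15721696747222033
[0.6355 0.0738 0.02  ] 0.13343359288798443 0.15879307770861115
rings [[ 0.5562 -0.1122  0.1741]
 [ 0.5568 -0.0871  0.1741]]
t 13.3 pos [ 0.6055 -0.0997  0.1921] yang 88.5 tilt [-0.001 -0.    -1.   ] q6 -1.79 d_tool [-0.0026 -0.0002  0.1629] turn -0.002 (after turn first: [-0.0026 -0.0002  0.1629])
```

In the tool's units: 0.04 m is 0.8, 0.03 m is 0.6.

Emit:
jog_arm(
  plan=[
    [[0,-0.052,-0.04,0.6,0],[0,0,0,0.8,0],[0,0,0,0.8,0],[0,0,0,0.5,0],[0,0,0,0.2,0],[0,0,0,0.06,0],[0,0,0,0,0],[0,0,0,0,0]],
  ],
)

```text
t: 14.15
tool_pos: [0.6103, -0.1014, 0.0467]
orientation: [0.039, 3.138, -0.001]
force: [0.2, 0.4, 0.5]
opening: 0.0128
gripper_force: 30.0
```

Run:
```python
from h import *
go([.608,-.102,.0285],88.6)
```

```text
t 14.2 pos [ 0.6103 -0.1014  0.0467] yang 88.6 tilt [ 0.003 -0.001 -1.   ] q6 -1.79 d_tool [ 0.0023 -0.0006  0.0182] turn -0.001 (after turn first: [ 0.0023 -0.0006  0.0182])
```

In the tool's units: 0.008 m is 0.16, 0.005 m is 0.1.

Emit:
jog_arm(
  plan=[
    [[0,0.04,0,0.16,0],[0,0,0,0.1,0],[0,0,0,0.06,0],[0,0,0,0.02,0],[0,0,0,0,0],[0,0,0,0,0]],
  ],
)

```text
t: 14.75
tool_pos: [0.6067, -0.1008, 0.0276]
orientation: [-0.039, -3.141, -0.0]
force: [-2.9, 0.7, 3.1]
opening: 0.0126
gripper_force: 30.0
```

In the tool's units: -0.045 m is -0.9, -0.04 m is -0.8.

Emit:
jog_arm(
  plan=[
    [[0.03,0,0,0,0],[0.03,0,0,0,0],[0.03,0,0,0,0],[0.03,0,0,-0.4,0],[0.03,0,0,-0.8,0],[0.04,0,0,-0.9,0],[0.04,0,0,-0.9,0],[0.04,0,0,-0.9,0],[0.04,0,0,0,0]],
  ],
)

```text
t: 15.65
tool_pos: [0.6106, -0.1018, 0.2314]
orientation: [0.039, 3.129, -0.005]
force: [0.7, -0.2, 0.8]
opening: 0.0397
gripper_force: 0.0
```

Run:
```python
from h import *
go([.4294,-.1023,.235],118.6)
```

```text
t 15.7 pos [ 0.6106 -0.1018  0.2314] yang 88.6 tilt [ 0.013 -0.003 -1.   ] q6 -1.79 d_tool [ 0.1811 -0.005  -0.0059] turn -0.524 (after turn first: [ 0.1593  0.0863 -0.0059])
```

In the tool's units: 0.0398 m is 0.796, 0.0216 m is 0.432, -0.131 rad / 4 = -0.0328.

Emit:
jog_arm(
  plan=[
    [[0.04,0,0,0,-0.0328],[0.04,0,0,0,-0.0328],[0.04,0,0,0,-0.0328],[0.04,0,0,0,-0.0328],[0.04,0.796,0.432,0,0],[0.04,0.796,0.432,0,0],[0.04,0.796,0.432,0,0],[0.04,0.796,0.432,0,0],[0.04,0,0,0,0],[0.04,0,0,0,0]],
  ],
)

```text
t: 16.65
tool_pos: [0.4253, -0.1013, 0.2224]
orientation: [-0.775, 3.043, -0.001]
force: [-0.7, 0.2, -0.0]
opening: 0.04
gripper_force: 0.0
```

Run:
```python
from h import *
go([.4294,-.1023,.235],118.6)
c=cam("wrist");cv2.imwrite("pics/w5.png",c["image"][:,:,::-1])
```

```text
t 16.6 pos [ 0.4253 -0.1013  0.2224] yang 118.6 tilt [ 0.001 -0.    -1.   ] q6 -2.42 d_tool [-0.0031 -0.0029 -0.0125] turn -0.001 (after turn first: [-0.0031 -0.0029 -0.0125])
```

View pics/w5.png

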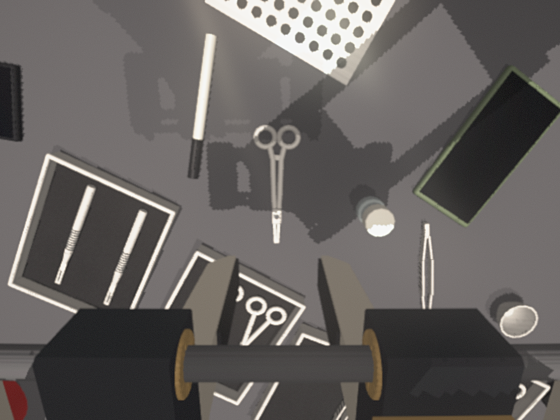

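The needle holder lies vertically in view: rings at (265,138) and (290,137), ring end at row 124, jaw tip at (277,242). The pot at (370,205) is well clear of the fingers.

Add to h.py:
```python
def an(c,e,t,lo,hi,z=.004):
    P=ray(c,[e,t],z)[:,:2]; d=P[1]-P[0]; L=np.linalg.norm(d); th=np.degrees(np.arctan2(d[1],d[0])); o=P[0]+d*(-lo/(hi-lo)); print("len",L,"th",th,"origin",o.round(4)); return th,o
```

Run:
```python
from h import *
c=cam("wrist")
th,o=an(c,(277.5,124.5),(277,242),-62,62)
g=cv2.cvtColor(c["image"],cv2.COLOR_RGB2GRAY)
for y in (175,190,205,230): print(y,g[y,266:290])
r=np.radians(th);print(proj(c,[[*o,.005]]),"pot",ray(c,[(378,220)],.046))
go([*o,.0235],th+90)
```

```text
len 0.12397170816914722 th 28.35665730065907 origin [ 0.429  -0.1022]
175 [ 82  83  82  80  88 121 153 170 170 152 116  88 114 149 171 174 157 123
  85  76  77  79  78  79]
190 [ 82  82  82  80  84 109 142 163 169 157 124 103 130 159 171 165 136 101
  79  78  79  79  80  80]
205 [ 81  81  82  83  81  87 119 151 169 166 150 144 158 171 164 135 100  83
  78  80  79  79  79  80]
230 [118 117 116 116 116 115 115 161 238 248 232 233 247 239 174 116 112 115
 116 117 116 116 115 115]
[[277.2337818 186.4012305]] pot [[ 0.40320654 -0.00828966  0.046     ]]
t 16.8 pos [ 0.4266 -0.1014  0.2228] yang 118.6 tilt [ 0.001 -0.    -1.   ] q6 -2.42 d_tool [-0.0015 -0.0016  0.1993] turn 0.004 (after turn first: [-0.0015 -0.0016  0.1993])
```

In the tool's units: 0.045 m is 0.9, 0.035 m is 0.7.

Emit:
jog_arm(
  plan=[
    [[0.035,-0.05,-0.032,0.7,0],[0.035,0,0,0.8,0],[0.035,0,0,0.9,0],[0.035,0,0,0.8,0],[0.035,0,0,0.4,0],[0.035,0,0,0.2,0],[0.035,0,0,0.08,0],[0.035,0,0,0,0],[0.035,0,0,0,0]],
  ],
)

```text
t: 17.65
tool_pos: [0.43, -0.1018, 0.0298]
orientation: [-0.776, 3.042, -0.002]
force: [0.6, -1.4, 1.0]
opening: 0.0354
gripper_force: 0.0
```

Run:
```python
from h import *
go([.429,-.1022,.0235],118.4)
```

```text
t 17.6 pos [ 0.43   -0.1018  0.0298] yang 118.6 tilt [ 0.002 -0.001 -1.   ] q6 -2.42 d_tool [0.0011 0.0002 0.0063] turn 0.004 (after turn first: [0.0011 0.0002 0.0063])
```

In the tool's units: -0.04 m is -0.8, -0.03 m is -0.6.

Emit:
jog_arm(
  plan=[
    [[0.035,0.02,0,0.08,0],[0.035,0,0,0.04,0],[0.0,0,0,0,0],[0,0,0,0,0],[0,0,0,0,0],[0,0,0,0,0],[0,0,0,0,0],[0,0,0,-0.4,0],[0,0,0,-0.8,0],[0,0,0,-0.8,0],[0,0,0,-0.8,0],[0,0,0,-0.6,0],[0,0,0,0,0]],
  ],
  grip_n=30,
)

```text
t: 18.95
tool_pos: [0.4304, -0.1029, 0.1978]
orientation: [-0.774, 3.037, -0.008]
force: [0.2, 0.3, 0.2]
opening: 0.0114
gripper_force: 30.0
```

Run:
```python
from h import *
go([.5686,.2185,.195],91.65)
```

```text
t 18.9 pos [ 0.4304 -0.1029  0.1978] yang 118.6 tilt [ 0.008 -0.003 -1.   ] q6 -2.42 d_tool [-0.2751  0.216   0.0029] turn 0.470 (after turn first: [-0.1474  0.3173  0.0015])
```

In the tool's units: 0.0352 m is 0.704, -0.0164 m is -0.328, 0.118 rad / 4 = 0.0295.

Emit:
jog_arm(
  plan=[
    [[0,0,0,0,0.0293],[0,0,0,0,0.0295],[0,0,0,0,0.0293],[0,0,0,0,0.0295],[0,-0.328,0.704,0,0],[0,-0.328,0.704,0,0],[0,-0.328,0.704,0,0],[0,-0.328,0.704,0,0],[0,-0.328,0.704,0,0],[0,-0.328,0.704,0,0],[0,-0.328,0.704,0,0],[0,-0.328,0.704,0,0],[0,-0.328,0.704,0,0],[0,0,0,0,0],[0,0,0,0,0],[0,0,0,0,0]],
  ],
)

```text
t: 20.55
tool_pos: [0.5654, 0.2182, 0.1915]
orientation: [0.045, -3.14, 0.001]
force: [-0.4, -0.0, -1.3]
opening: 0.0113
gripper_force: 30.0
```

Run:
```python
from h import *
go([.5686,.2185,.195],91.65)
c=cam("wrist");cv2.imwrite("pics/w6.png",c["image"][:,:,::-1])
```

```text
t 20.6 pos [0.5654 0.2182 0.1915] yang 91.7 tilt [-0.001 -0.001 -1.   ] q6 -1.32 d_tool [-0.0032  0.0002 -0.0035] turn 0.000 (after turn first: [-0.0032  0.0002 -0.0035])
```

View pics/w6.png

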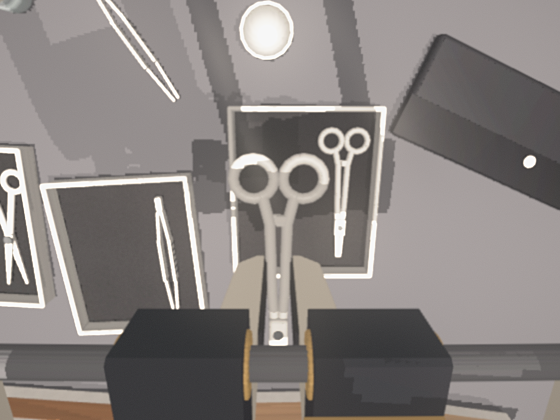

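The needle holder is straight, with rings at (255,178) and (303,178). Its tray's corners are (230,109), (385,109), (371,276) and (237,275).

Run:
```python
from h import *
c=cam("wrist")
P=ray(c,[(230,109),(385,109),(371,276),(237,275)],.02); print(P.mean(0).round(4),np.linalg.norm(P[1]-P[0]),np.linalg.norm(P[2]-P[1]))
print("rings",ray(c,[(255,178),(303,178)],robot.read_state()["tool_pos"][2]-.018).round(4))
go([.568,.219,.0285],91.65)
```

```text
[0.5669 0.2418 0.02  ] 0.13071701242486833 0.1564483247484297
rings [[0.5161 0.205  0.1742]
 [0.5154 0.2268 0.1742]]
t 20.6 pos [0.5657 0.2179 0.1922] yang 91.6 tilt [-0. -0. -1.] q6 -1.32 d_tool [-0.0024  0.0011  0.1637] turn -0.001 (after turn first: [-0.0024  0.0011  0.1637])
```

In the tool's units: 0.04 m is 0.8, 0.03 m is 0.6.

Emit:
jog_arm(
  plan=[
    [[0,-0.048,0.02,0.6,0],[0,0,0,0.8,0],[0,0,0,0.8,0],[0,0,0,0.5,0],[0,0,0,0.2,0],[0,0,0,0.06,0],[0,0,0,0,0],[0,0,0,0,0]],
  ],
)

```text
t: 21.45
tool_pos: [0.5699, 0.2204, 0.0467]
orientation: [-0.045, 3.138, 0.001]
force: [-0.3, -0.1, -0.2]
opening: 0.0116
gripper_force: 30.0
```

Run:
```python
from h import *
go([.568,.219,.0285],91.65)
```

```text
t 21.4 pos [0.5699 0.2204 0.0467] yang 91.7 tilt [ 0.003  0.001 -1.   ] q6 -1.31 d_tool [ 0.002  -0.0014  0.0182] turn 0.000 (after turn first: [ 0.002  -0.0014  0.0182])
```

In the tool's units: 0.008 m is 0.16, 0.005 m is 0.1.

Emit:
jog_arm(
  plan=[
    [[0,0.04,-0.02,0.16,0],[0,0,0,0.1,0],[0,0,0,0.06,0],[0,0,0,0.02,0],[0,0,0,0,0],[0,0,0,0,0]],
  ],
)

```text
t: 22.05
tool_pos: [0.5663, 0.2191, 0.0276]
orientation: [0.046, -3.141, 0.0]
force: [-0.8, -0.7, 4.2]
opening: 0.0114
gripper_force: 30.0
```

In the tool's units: -0.045 m is -0.9, -0.04 m is -0.8.

Emit:
jog_arm(
  plan=[
    [[0.03,0,0,0,0],[0.03,0,0,0,0],[0.03,0,0,0,0],[0.03,0,0,-0.4,0],[0.03,0,0,-0.8,0],[0.04,0,0,-0.9,0],[0.04,0,0,-0.9,0],[0.04,0,0,-0.9,0],[0.04,0,0,0,0]],
  ],
)

```text
t: 22.95
tool_pos: [0.5702, 0.2202, 0.2313]
orientation: [-0.046, 3.129, 0.005]
force: [-0.3, 0.3, 0.6]
opening: 0.0399
gripper_force: 0.0
```

Run:
```python
from h import *
go([.436,.094,.23],126.7)
```

```text
t 22.9 pos [0.5702 0.2202 0.2313] yang 91.7 tilt [ 0.013  0.004 -1.   ] q6 -1.32 d_tool [ 0.1378 -0.1223 -0.0009] turn -0.611 (after turn first: [ 0.183  -0.021  -0.0011])
```

In the tool's units: 0.0366 m is 0.732, -0.0042 m is -0.084, -0.123 rad / 4 = -0.0308.

Emit:
jog_arm(
  plan=[
    [[0.04,0,0,0,-0.0305],[0.04,0,0,0,-0.0305],[0.04,0,0,0,-0.0305],[0.04,0,0,0,-0.0305],[0.04,0,0,0,-0.0308],[0.04,0.732,-0.084,0,0],[0.04,0.732,-0.084,0,0],[0.04,0.732,-0.084,0,0],[0.04,0.732,-0.084,0,0],[0.04,0.732,-0.084,0,0],[0.04,0,0,0,0],[0.04,0,0,0,0]],
  ],
)

```text
t: 24.15
tool_pos: [0.4322, 0.0927, 0.2224]
orientation: [-0.986, 2.982, -0.0]
force: [-0.4, -0.0, -0.2]
opening: 0.0403
gripper_force: 0.0
```

Run:
```python
from h import *
go([.436,.094,.23],126.7)
c=cam("wrist");a=cv2.resize(c["image"][60:320,100:460],None,fx=2.2,fy=2.2,interpolation=cv2.INTER_CUBIC);cv2.imwrite("pics/w7.png",a[:,:,::-1])
```

```text
t 24.1 pos [0.4322 0.0927 0.2224] yang 126.6 tilt [ 0.001  0.    -1.   ] q6 -2.11 d_tool [-0.0039 -0.0012 -0.0076] turn -0.002 (after turn first: [-0.0039 -0.0012 -0.0076])
```

View pics/w7.png

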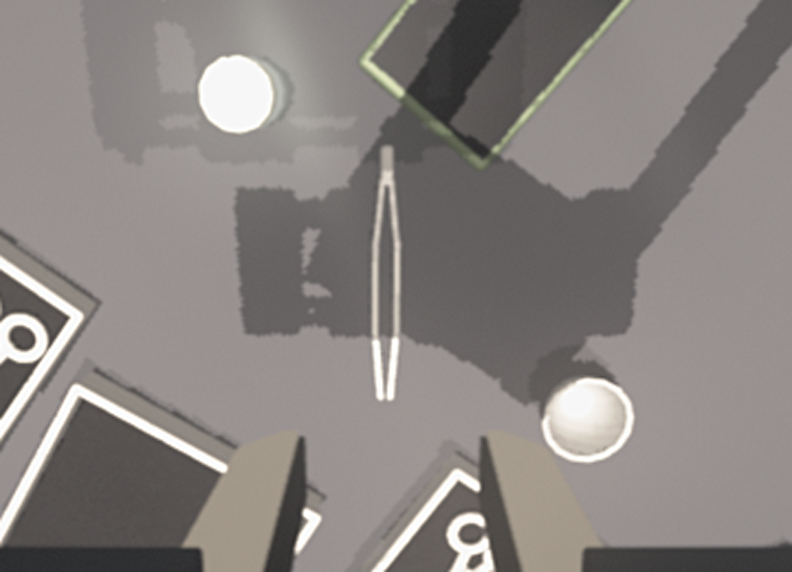

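In this 2.2x crop the forceps' joined rear is at (387,146) and the tips at (385,400), pointing away from the robot. The cup at (588,420) and the pot at (237,95) are clear of the fingers.

Run:
```python
from h import *
c=cam("wrist")
th,o=an(c,(275.9,126.4),(275,241.8),-60,60,.010)
g=cv2.cvtColor(c["image"],cv2.COLOR_RGB2GRAY)
for y in (180,190): print(y,g[y,264:288])
print(proj(c,[[*o,.01]]))
go([*o,.025],th+90)
```

```text
len 0.1198072815186038 th 36.14164657023853 origin [0.4356 0.0909]
180 [104 104 102  98 116 178 210 176 118  98 100 101  99  94 112 178 214 178
 115  95  98  99  99  98]
190 [104 104 103  99 114 175 209 177 118  99 102 102 100  98 123 181 197 157
 108  98  99 101 101  99]
[[275.42665679 186.91888405]]
t 24.2 pos [0.4328 0.0933 0.2225] yang 126.7 tilt [ 0.001  0.    -1.   ] q6 -2.11 d_tool [-0.0007 -0.0035  0.1975] turn 0.009 (after turn first: [-0.0007 -0.0035  0.1975])
```

Units first: shifts go in shares of 50 mm and turns go in shares of 4 rad. So 0.045 m is 0.9, 0.04 m is 0.8, 0.009 rad / 4 = 0.0023.

Emit:
jog_arm(
  plan=[
    [[0.035,-0.03,-0.07,0.7,0.0023],[0.035,0,0,0.8,0],[0.035,0,0,0.9,0],[0.035,0,0,0.8,0],[0.035,0,0,0.4,0],[0.035,0,0,0.2,0],[0.035,0,0,0.06,0],[0.035,0,0,0,0],[0.035,0,0,0,0]],
  ],
)

```text
t: 25.15
tool_pos: [0.437, 0.0913, 0.0309]
orientation: [-0.975, 2.984, -0.001]
force: [-0.1, -0.2, 0.3]
opening: 0.0349
gripper_force: 0.0
```

Run:
```python
from h import *
go([.4356,.0909,.025],126.1)
```

```text
t 25.1 pos [0.437  0.0913 0.0309] yang 126.2 tilt [ 0.003  0.    -1.   ] q6 -2.11 d_tool [0.0014 0.0005 0.0059] turn 0.001 (after turn first: [0.0014 0.0005 0.0059])
```

In the tool's units: -0.04 m is -0.8, -0.03 m is -0.6.

Emit:
jog_arm(
  plan=[
    [[0.035,0.02,0.008,0.08,0],[0.035,0,0,0.04,0],[0.0,0,0,0,0],[0,0,0,0,0],[0,0,0,0,0],[0,0,0,0,0],[0,0,0,0,0],[0,0,0,-0.4,0],[0,0,0,-0.8,0],[0,0,0,-0.8,0],[0,0,0,-0.8,0],[0,0,0,-0.6,0],[0,0,0,0,0]],
  ],
  grip_n=30,
)

```text
t: 26.45
tool_pos: [0.4373, 0.091, 0.1988]
orientation: [-0.973, 2.978, -0.003]
force: [1.8, -0.9, 0.3]
opening: 0.0118
gripper_force: 30.0
```

Run:
```python
from h import *
go([.6373,.0519,.195],94.7)
```

```text
t 26.4 pos [0.4373 0.091  0.1988] yang 126.2 tilt [ 0.009  0.001 -1.   ] q6 -2.11 d_tool [-0.1383 -0.1496  0.0055] turn 0.549 (after turn first: [-0.1961 -0.0554  0.0055])
```

In the tool's units: -0.0327 m is -0.654, -0.0092 m is -0.184, 0.138 rad / 4 = 0.0345.

Emit:
jog_arm(
  plan=[
    [[0,0,0,0,0.0343],[0,0,0,0,0.0343],[0,0,0,0,0.0343],[0,0,0,0,0.0345],[0,-0.654,-0.184,0,0],[0,-0.654,-0.184,0,0],[0,-0.654,-0.184,0,0],[0,-0.654,-0.184,0,0],[0,-0.654,-0.184,0,0],[0,-0.654,-0.184,0,0],[0,0,0,0,0],[0,0,0,0,0],[0,0,0,0,0]],
  ],
)

```text
t: 27.75
tool_pos: [0.6336, 0.0521, 0.1926]
orientation: [0.129, -3.137, -0.0]
force: [-0.9, -0.2, -0.1]
opening: 0.0112
gripper_force: 30.0
```

Run:
```python
from h import *
go([.6373,.0519,.195],94.7)
c=cam("wrist");cv2.imwrite("pics/w8.png",c["image"][:,:,::-1])
```

```text
t 27.8 pos [0.6336 0.0521 0.1926] yang 94.7 tilt [-0.002  0.    -1.   ] q6 -1.65 d_tool [-0.0037 -0.0005 -0.0024] turn 0.000 (after turn first: [-0.0037 -0.0005 -0.0024])
```

View pics/w8.png

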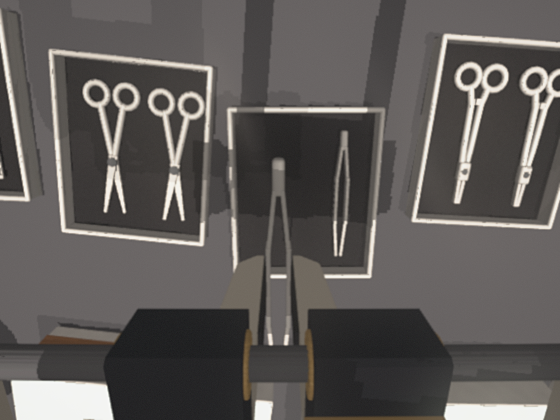

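The scissors and needle holder lie flat and parallel to their fellows. The forceps are held straight, with their rear at (279,165), over a tray with corners at (229,110), (384,110), (371,276) and (236,276).

In the tool's units: 0.04 m is 0.8, 0.03 m is 0.6.

Emit:
jog_arm(
  plan=[
    [[0,-0.05,0,0.6,0],[0,0,0,0.8,0],[0,0,0,0.8,0],[0,0,0,0.5,0],[0,0,0,0.2,0],[0,0,0,0.06,0],[0,0,0,0,0],[0,0,0,0,0]],
  ],
)

```text
t: 28.6
tool_pos: [0.6386, 0.0521, 0.0479]
orientation: [-0.129, 3.135, -0.0]
force: [-0.8, 0.5, -1.2]
opening: 0.0119
gripper_force: 30.0
```

Run:
```python
from h import *
go([.6365,.0519,.0295],94.7)
```

```text
t 28.6 pos [0.6386 0.0521 0.0479] yang 94.7 tilt [ 0.004 -0.    -1.   ] q6 -1.65 d_tool [ 0.0021 -0.0001  0.0184] turn 0.000 (after turn first: [ 0.0021 -0.0001  0.0184])
```

In the tool's units: 0.008 m is 0.16, 0.005 m is 0.1.

Emit:
jog_arm(
  plan=[
    [[0,0.04,0,0.16,0],[0,0,0,0.1,0],[0,0,0,0.06,0],[0,0,0,0.02,0],[0,0,0,0,0],[0,0,0,0,0]],
  ],
)

```text
t: 29.2
tool_pos: [0.635, 0.0519, 0.0286]
orientation: [0.129, -3.139, -0.0]
force: [-2.2, -0.5, 3.7]
opening: 0.0117
gripper_force: 30.0
```

In the tool's units: -0.045 m is -0.9, -0.04 m is -0.8.

Emit:
jog_arm(
  plan=[
    [[0.03,0,0,0,0],[0.03,0,0,0,0],[0.03,0,0,0,0],[0.03,0,0,-0.4,0],[0.03,0,0,-0.8,0],[0.04,0,0,-0.9,0],[0.04,0,0,-0.9,0],[0.04,0,0,-0.9,0],[0.04,0.8,0,0,0],[0.04,0.8,0,0,0],[0.04,0.8,0,0,0],[0.04,0.8,0,0,0],[0.04,0,0,0,0],[0.04,0,0,0,0]],
  ],
)

```text
t: 30.6
tool_pos: [0.4753, 0.0388, 0.2237]
orientation: [-0.129, 3.137, -0.0]
force: [0.4, 0.9, 0.4]
opening: 0.0399
gripper_force: 0.0
```

Run:
```python
from h import *
c=cam("wrist");s=cam("side")
a=np.hstack([c["image"][:320,:400],s["image"][130:350,180:420].repeat(1,0)] ) if 0 else np.vstack([cv2.resize(c["image"],(560,420))[:300],cv2.resize(s["image"][140:350,160:440],(560,420))[:290]])
cv2.imwrite("pics/f.png",a[:,:,::-1])
```

```text
(no output)
```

View pics/f.png

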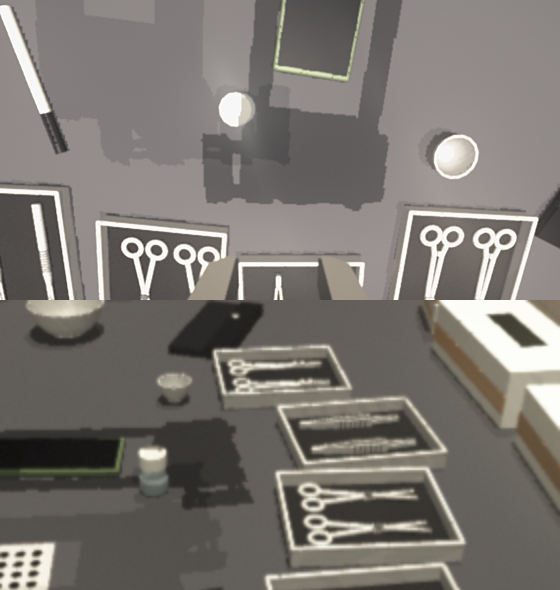

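The side view shows the needle holder, forceps and scissors trays each with two parallel instruments inside. The scalpel pair was already confirmed. The cup and pot are where they were, and nothing is touching the robot, so I'm handing in.

```bash
python3 -c "
from plant import robot
print(robot.close_job())"
```

```text
the job is handed in; nothing more can be done
None
```

All four instruments lie flat and lengthwise beside their fellows in the right trays, the cup and pot were not pushed, and the job was handed in at about 31 s.

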